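# Nest the graded cans of the dye shaker

## Task

Pack the dye shaker's cans into one another in size order: first stand the medium aluminium can in the large grey can on the bench, turning it gently until its toothed foot drops fully home between the brass dogs in the large can's floor, and only then nest the small copper can in the medium one the same way. Leave both upright, fully down and let go; never force a can down, and leave the other things round about where they are.

Things in the scene. Friction and masses are not known exactly. Their poses are not given: they have to be found in the camera images.
- large_can: Large open round can, painted grey, fixed to the bench by a square steel foot plate (104 x 104 x 6 mm, four bolt heads up to 12 mm). Outer diameter 72 mm, inner 65 mm, rim 60 mm above the bench, inner floor 10 mm above the bench. Origin: centre of the underside, on the bench; z up. Its yaw does NOT tell the angle of the dogs inside.
- large_seat (a point): Centre of the large can's inner floor, where the medium can's origin lies once home. Round it stand three brass dogs, 120 degrees apart, each 6 mm wide along the circle, 6 mm radially (mid radius 23.5 mm), 7 mm high. The dog ring (dog_ring) is fitted at any angle; no yaw given here tells it: find it by touch or by eye.
- medium_can: Loose can, aluminium with two blue bands, 60 mm outer and 54 mm inner diameter, 95 mm high, 0.24 kg. Origin: centre of the underside; z up to the open mouth. Foot: six teeth, 8 mm high, 12 mm wide along the circle, 6 mm radially (mid radius 23.5 mm), 60 degrees apart, the first on the can's +x axis; gaps at least 10 mm. Bevelled above the foot. Home, 45 mm of it stand above the large can's rim.
- medium_seat (a point): Centre of the medium can's inner floor, 12 mm above its origin, where the small can's origin lies once home; axes as the medium can. Round it stand three brass dogs, 120 degrees apart, the first on the +x axis: 5 mm wide along the circle, 6 mm radially (mid radius 18 mm), 7 mm high.
- medium_rim (a point): Centre of the medium can's mouth, 95 mm above its origin. In the large can it drops home when the dogs meet gaps (a window of about +-5 degrees, repeating every 60); otherwise it stands level, 7 mm too high, its teeth on the dogs.
- small_can: Loose can, copper with two red bands, 49 mm outer diameter, wall 2.5 mm, 125 mm high, 0.18 kg. Origin: centre of the underside; z up to the open mouth. Foot: six teeth, 8 mm high, 8 mm wide along the circle, 6 mm radially (mid radius 18 mm), 60 degrees apart, the first on the can's +x axis; gaps at least 8 mm. Home, 42 mm of it stand above the medium can's rim.
- small_rim (a point): Centre of the small can's mouth, 125 mm above its origin. The small can drops home when its yaw differs from the medium can's by 30 degrees (about +-5, repeating every 60); otherwise it stands level, 7 mm too high, its teeth on the dogs.
- dye_bottle: Bystander: brown bottle with a black cap, 34 x 34 x 78 mm, origin at the centre of its underside.
- glue_bottle: Bystander: white bottle with a cap, 43 x 43 x 112 mm, origin at the centre of its underside.
- balm_jar: Bystander: squat white jar with a black screw lid, 71 x 71 x 54 mm, origin at the centre of its underside.
- beeswax: Bystander: yellow wax puck, 39 x 39 x 13 mm, origin at the centre of its underside.
- navy_spool: Bystander: spool of dark blue thread, 32 x 32 x 42 mm, origin at the centre of its underside.
- red_tin: Bystander: round red tin, 56 x 56 x 35 mm, at the right by the cutting mat, origin at the centre of its underside.
Not all that is in view belongs to the job. Leave any green look-alike of the medium_can alone.

How it is judged:
By the outcome, as a careful person would: the job done as asked, in the order asked, and still so for the second after the job is handed in, with the robot touching nothing.
It also fails if it takes over 64 s, if anything falls off the work surface, if the arm or the gripper's body presses on something with over 40 N, if the wrist force passes 120 N, or if a joint passes its speed limit or range.

## Robot

A 6-joint arm with a two-finger parallel gripper is mounted at the origin on a cart in front of the work surface, level with it; the furniture and walls round the work are solid. World frame = base frame: x ahead of the robot, y to its left, z up, the work surface at z = 0. Lengths are in m, angles in rad, forces in N, time in s.
With the tool pointing down it reaches from about 0.375 to 0.825 m from the base axis. Payload 5.5 kg.
Tool frame: the origin (TCP) lies at the very end of the fingers, on their centre line; the grasp point (between the pads) lies 19 mm behind it; z points along the fingers, y is the direction in which the jaws open and shut (so a half turn about z gives the same grasp; the last joint's range is limited). The gripper opens to 85 mm and grips with 20 to 120 N. Pads are 22 mm wide; open, the fingers measure 114 mm over their backs; the gripper's body (76 mm by 85 mm) begins 54 mm behind the grasp point. The pads swing forward as they close: fully open they stand 13 mm farther back than shut.
Start: joints at [1.283, 0.314, -0.047, 1.21, 0, 1.571], TCP at [0.17, 0.575, 0.231] pointing down, gripper open.
Joint ranges: [-2.67, 2.67], [-0.69, 1.73], [-1.03, 1.25], [-2.08, 2.16], [-1.42, 1.45], [-3.14, 3.14]. Speed limits (rad/s): [2.39, 2.39, 3.01, 3.14, 3.14, 3.14].

## Interface

Orientations are given as a 3x3 rotation matrix whose columns are the frame's x, y, z axes.
In Python, from rig import robot gives the robot as it stands.
- The arm moves only by the shell command python3 -m crank 'ROWS' [FORCE]. ROWS is a JSON object of lists of equal length, an entry for each row: "travel": the shift along the world's x, y, z in m, a list of three; "yaw": the turn about the world's z in rad; "hand": the opening, from 0 (shut) to 1 (fully open). A call has 1 to 12 rows; each row shifts and turns the commanded pose from where the row before left it; what a row does not reach is not made up. A row lasts 1/8 s, in which the tool goes at most 62.5 mm and 10.7 degrees, less where a joint would pass 70% of its speed; a pose out of reach is approached as far as the arm can. A call is refused whole if a number of a shift passes 0.0625 or a number of a turn 0.188, either way. A call with a gripper value outside its range is refused whole. The fingers move at their own pace and stop on an object; FORCE is the grip in N (left out, the last holds). Time passes only in rows, so rows that do not move let the fingers close. It gives the time, the measured TCP pose, the force and the opening at its end, in the units of the state.
- robot.observe(): the state, without advancing time (a new reading comes with each control period).
- robot.grab_frame(name): name is "side" or "top" or "wrist"; returns the picture (400x640x3 uint8, red, green, blue); there is no depth.
- robot.calibration(name): a dict with "K" (3x3 intrinsics, pixels), "T" (4x4, takes a point from camera to world coordinates). Camera axes: x right, y down, z forward; pixel columns grow to the right and rows downward; lengths in m; the calibration is good to about 2 mm. A picture is of the moment at which its call begins: read the wrist's pose just before it. calibration takes no time and is no camera call; for the wrist camera it gives the pose at the moment of the call.
- robot.close_job(): hands the job in, once; it reports no verdict.
The state is a dict: "time": time; "joints": joint angles; "dq": joint speeds; "tau": joint torques, N m; "ee_pos": TCP position; "tool_rot": TCP orientation; "wrist_force": force on the tool from outside, world axes, zero at the start; "moment": the same for the moment, N m; "width": finger opening in m.
Only numpy, scipy, OpenCV 4.12 (cv2) and the standard library are available. Lean on these libraries where they do the work, as an engineer would, in place of code of your own. Each camera call takes 0.05 s, during which the arm holds its last target.

## Working session

There is one attempt and no reset: what is moved stays moved. The work goes in short steps, Python scripts to look and compute and a shell command to move; the robot and the scene stay as the last step left them, time stands still between calls to the robot, and variables do not carry over. Pictures are saved under pics/ and viewed, and the job is handed in when it is done.

```bash
ls; mkdir -p pics
python3 - <<'E'
from rig import robot
import cv2,numpy as np
s=robot.observe();print(s)
for n in ["side","top","wrist"]:
    c=robot.calibration(n);print(n,np.round(c["K"],1).tolist(),np.round(c["T"],4).tolist())
    cv2.imwrite(f"pics/{n}0.png",robot.grab_frame(n)[:,:,::-1])
E
```

```text
pics
{'time': 0.0, 'joints': array([ 1.28301639e+00,  3.14233875e-01, -4.80890108e-02,  1.21019134e+00,
       -7.79558699e-06,  1.57077936e+00]), 'dq': array([-0.0004342 , -0.00015202,  0.00070594, -0.00170434, -0.00106593,
       -0.00172665]), 'tau': array([-1.39620624e-04, -5.39586210e+01,  3.39754915e+01,  1.88753841e-02,
        5.46802676e-05,  5.86926177e-06]), 'ee_pos': array([0.17013195, 0.57476758, 0.2304255 ]), 'tool_rot': array([[-9.58881166e-01,  2.83807468e-01, -4.80106520e-04],
       [ 2.83807874e-01,  9.58879747e-01, -1.64946627e-03],
       [-7.76642848e-06, -1.71790015e-03, -9.99998524e-01]]), 'wrist_force': array([ 1.27421956,  0.18918375, -0.16705555]), 'moment': array([ 0.01635675, -0.04147006, -0.02350517]), 'width': 0.08549527318323535}
side [[408.9, 0.0, 315.4], [0.0, 408.9, 201.1], [0.0, 0.0, 1.0]] [[0.9999, 0.0019, 0.0134, 0.5265], [-0.0087, -0.6698, 0.7425, -0.7285], [0.0104, -0.7426, -0.6697, 0.6669], [0.0, 0.0, 0.0, 1.0]]
top [[461.9, 0.0, 323.8], [0.0, 461.9, 208.8], [0.0, 0.0, 1.0]] [[-0.0288, -0.98, 0.1968, 0.348], [-0.9996, 0.0287, -0.0035, -0.0783], [-0.0022, -0.1968, -0.9804, 1.0257], [0.0, 0.0, 0.0, 1.0]]
wrist [[360.6, 0.0, 321.6], [0.0, 360.6, 197.9], [0.0, 0.0, 1.0]] [[0.2839, 0.9252, 0.2517, 0.1075], [0.9589, -0.2734, -0.0763, 0.5933], [-0.0018, 0.263, -0.9648, 0.3726], [0.0, 0.0, 0.0, 1.0]]
```

View pics/side0.png

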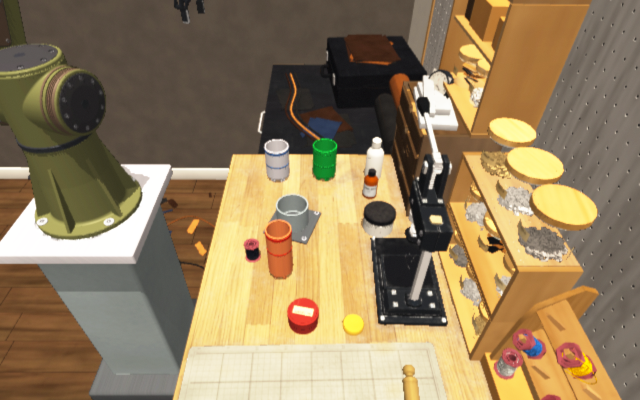

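View pics/top0.png

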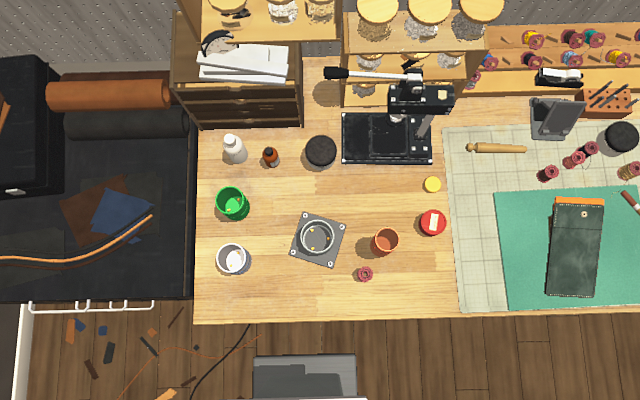

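View pics/wrist0.png

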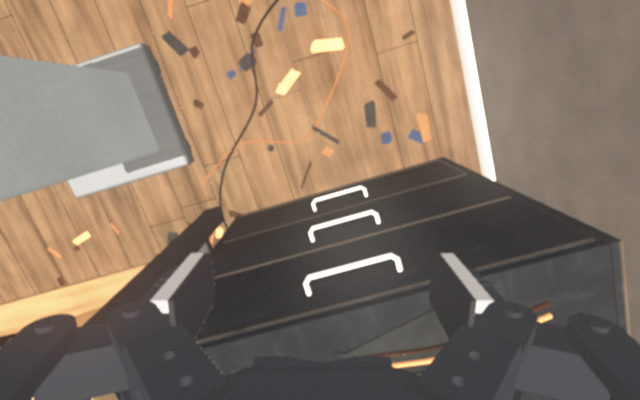

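Run:
```python
import cv2,numpy as np
t=cv2.imread("pics/top0.png")
a=cv2.resize(t[170:300,190:450],None,fx=3,fy=3,interpolation=cv2.INTER_CUBIC)
cv2.imwrite("pics/topcrop.png",a)
s=cv2.imread("pics/side0.png")
cv2.imwrite("pics/sidecrop.png",cv2.resize(s[130:290,230:400],None,fx=3.6,fy=3.6,interpolation=cv2.INTER_CUBIC))
```

```text
(no output)
```

View pics/topcrop.png

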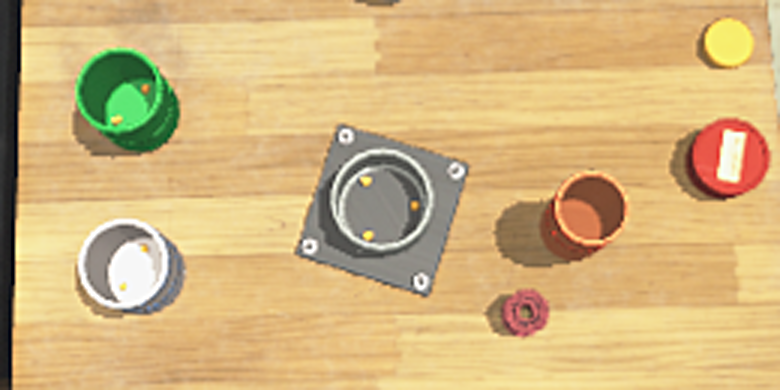

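View pics/sidecrop.png

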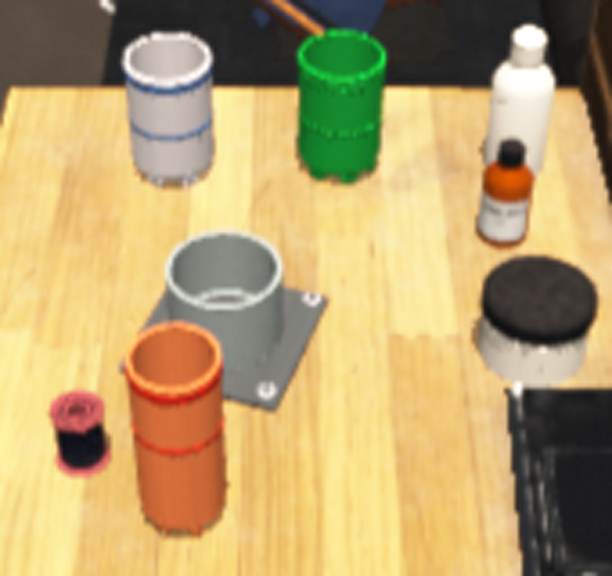

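```bash
cat > h.py <<'E'
import cv2,numpy as np
from rig import robot
def ray(cal,uv,z):
    K=np.array(cal["K"]);T=np.array(cal["T"])
    d=T[:3,:3]@np.linalg.inv(K)@np.array([uv[0],uv[1],1.]);o=T[:3,3]
    return o+d*(z-o[2])/d[2]
def proj(cal,p):
    K=np.array(cal["K"]);T=np.array(cal["T"])
    q=K@(T[:3,:3].T@(np.asarray(p)-T[:3,3]));return q[:2]/q[2]
E
python3 - <<'E'
from h import *
c=robot.calibration("top")
t=cv2.imread("pics/top0.png")
f=4
g=cv2.cvtColor(cv2.resize(t[170:300,190:450],None,fx=f,fy=f,interpolation=cv2.INTER_CUBIC),cv2.COLOR_BGR2GRAY)
for nm,z,D,uv in [("med",.095,.060,(232,258)),("large",.06,.072,(317,237)),("small",.125,.049,(387,240))]:
    # pixel radius
    p0=ray(c,uv,z); r=np.linalg.norm(proj(c,p0+[0,D/2,0])-proj(c,p0))*f
    x0,y0=int((uv[0]-190)*f),int((uv[1]-170)*f); h=90
    sub=g[max(0,y0-h):y0+h,max(0,x0-h):x0+h]
    C=cv2.HoughCircles(cv2.GaussianBlur(sub,(5,5),1),cv2.HOUGH_GRADIENT,1,5,param1=100,param2=15,minRadius=int(r*.93),maxRadius=int(r*1.05))
    for q in C[0][:4]:
        u=190+(max(0,x0-h)+q[0]+.5)/f-.5;v=170+(max(0,y0-h)+q[1]+.5)/f-.5
        print(nm,round(r,1),q,(u,v),ray(c,(u,v),z).round(4))
    
L=[ray(c,(190+x/3,170+y/3),.017) for x,y in[(367,181),(415,206),(369,236)]]
M=[ray(c,(190+x/3,170+y/3),.019) for x,y in[(146,248),(124,287)]]
print(np.round(L,4));print(np.round(M,4))
for nm,uv,z in [("green",(231,200),.095),("spool",(365,274),.042),("tin",(433,221),.035)]: print(nm,ray(c,uv,z).round(3))
E
```

```text
med 59.7 [87.5 91.5 61.4] (np.float32(231.0), np.float32(258.0)) [0.4392 0.1079 0.095 ]
med 59.7 [84.5 87.5 61.4] (np.float32(230.25), np.float32(257.0)) [0.4413 0.1095 0.095 ]
med 59.7 [92.5 92.5 58.1] (np.float32(232.25), np.float32(258.25)) [0.4387 0.1054 0.095 ]
med 59.7 [81.5 92.5 55.9] (np.float32(229.5), np.float32(258.25)) [0.4388 0.111  0.095 ]
large 68.4 [91.5 86.5 67.1] (np.float32(317.0), np.float32(235.75)) [ 0.4843 -0.0658  0.06  ]
large 68.4 [86.5 87.5 63.8] (np.float32(315.75), np.float32(236.0)) [ 0.4838 -0.0632  0.06  ]
large 68.4 [89.5 91.5 63.8] (np.float32(316.5), np.float32(237.0)) [ 0.4816 -0.0647  0.06  ]
large 68.4 [96.5 91.5 67.1] (np.float32(318.25), np.float32(237.0)) [ 0.4815 -0.0684  0.06  ]
small 49.9 [86.5 91.5 49.2] (np.float32(385.75), np.float32(240.0)) [ 0.4628 -0.2012  0.125 ]
small 49.9 [88.5 85.5 47. ] (np.float32(386.25), np.float32(238.5)) [ 0.4657 -0.2024  0.125 ]
small 49.9 [91.5 90.5 47. ] (np.float32(387.0), np.float32(239.75)) [ 0.4632 -0.2037  0.125 ]
small 49.9 [97.5 89.5 49.2] (np.float32(388.5), np.float32(239.5)) [ 0.4636 -0.2067  0.125 ]
[[ 0.5027 -0.0553  0.017 ]
 [ 0.4831 -0.09    0.017 ]
 [ 0.4621 -0.0558  0.017 ]]
[[0.4578 0.1065 0.019 ]
 [0.43   0.1222 0.019 ]]
green [0.559 0.109 0.095]
spool [ 0.402 -0.165  0.042]
tin [ 0.513 -0.318  0.035]
```

Candidates for the medium can in the top view:
- The aluminium can with blue bands at (232,258). This is the one I choose; the crop shows two blue bands and toothed feet.
- The green look-alike at (231,200).
- The white glue bottle at (233,148).

Candidates for the small can:
- The copper can at (386,240). This is the one I choose.
- The brown bottle at (270,157).
- The red tin at (433,221).

The large can's dogs lie at about 30, 150 and 270°, with radius 23.3 mm as expected, so the medium can must sit at yaw 0 mod 60. It already stands near yaw 0.

```bash
python3 -m crank '{"travel":[[0.02,-0.038,0],[0.022,-0.039,0],[0.022,-0.039,0],[0.022,-0.039,0],[0.022,-0.039,0],[0.022,-0.039,0],[0.022,-0.039,0],[0.022,-0.039,0],[0.022,-0.039,0],[0.022,-0.039,0],[0.022,-0.039,0],[0.022,-0.039,0]],"yaw":[0,0,0,0,0,0,0,0,0,0,0,0],"hand":[1,1,1,1,1,1,1,1,1,1,1,1]}' 40
python3 -m crank '{"travel":[[0.007,0,0],[0,0,0]],"yaw":[0,0],"hand":[1,1]}'
python3 - <<'E'
from h import *
s=robot.observe();print(s["time"],s["ee_pos"],s["joints"].round(2))
c=robot.calibration("wrist");np.save("w1.npy",c["T"])
cv2.imwrite("pics/w1.png",robot.grab_frame("wrist")[:,:,::-1])
print(proj(c,[.4395,.107,.095]),proj(c,[.4395,.107,.0]))
E
```

```text
time: 1.65
ee_pos: [0.4327, 0.1069, 0.2313]
tool_rot: [[-0.959, 0.284, 0.0], [0.284, 0.959, 0.0], [-0.0, 0.0, -1.0]]
wrist_force: [-0.2, -0.4, 0.4]
width: 0.0852
time: 1.9
ee_pos: [0.4394, 0.1084, 0.2311]
tool_rot: [[-0.959, 0.285, -0.001], [0.285, 0.959, 0.0], [0.001, 0.0, -1.0]]
wrist_force: [0.1, 0.5, -0.1]
width: 0.0854
1.9 [0.43939283 0.10844266 0.23108621] [ 0.24  0.04 -0.38  1.15  0.    0.53]
[320.31592625 185.87269519] [320.63495559 164.96767058]
```

View pics/w1.png

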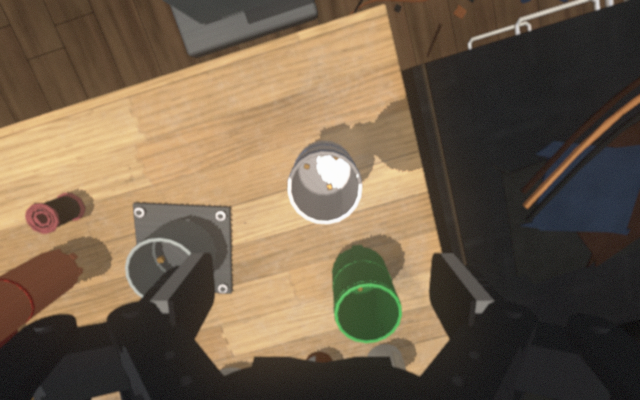

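Run:
```python
from h import *
c=dict(K=robot.calibration("wrist")["K"],T=np.load("w1.npy"))
t=cv2.imread("pics/w1.png")
cv2.imwrite("pics/w1c.png",cv2.resize(t[130:240,270:380],None,fx=5,fy=5,interpolation=cv2.INTER_CUBIC))
print(ray(c,(325,187.5),.095))
```

```text
[0.44182809 0.11018374 0.095     ]
```

View pics/w1c.png

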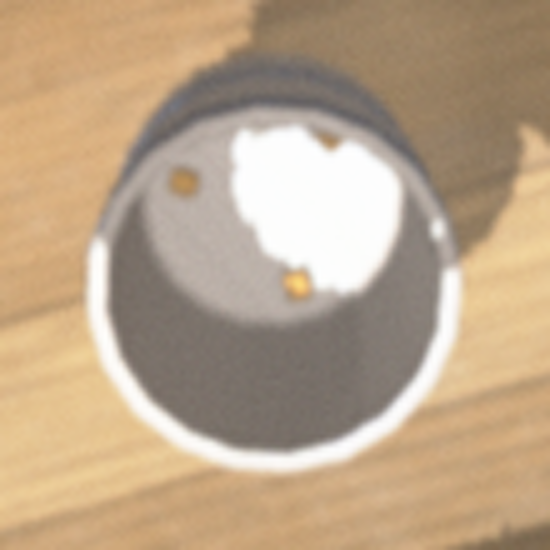

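Run:
```python
from h import *
c=dict(K=robot.calibration("wrist")["K"],T=np.load("w1.npy"))
r=ray(c,(324.5,186.8),.095);print(r)
for uv in[(306.2,165.8),(329.2,186.4),(335.2,157.5)]:
    p=ray(c,uv,.019);d=p-r;print(p,np.hypot(d[0],d[1]),np.degrees(np.arctan2(d[1],d[0])))
print(ray(c,(158.5,270),.06))
```

```text
[0.44116776 0.10996475 0.095     ]
[0.43302256 0.0940117  0.019     ] 0.017912122201663647 -117.04764576326022
[0.45972709 0.11005117 0.019     ] 0.01855953008008505 0.26679656796310325
[0.43324842 0.12392536 0.019     ] 0.01605037715664022 119.56463952048448
[ 0.48238846 -0.06663145  0.06      ]
```

```bash
python3 -m crank '{"travel":[[0.001,0.001,-0.045],[0,0,-0.045],[0,0,-0.045],[0,0,-0.03],[0,0,-0.01],[0,0,0]],"yaw":[0,0,0,0,0,0],"hand":[1,1,1,1,1,1]}' 40
python3 -m crank '{"travel":[[0,0,0],[0,0,0],[0,0,0],[0,0,0],[0,0,0],[0,0,0]],"yaw":[0,0,0,0,0,0],"hand":[0,0,0,0,0,0]}' 40
python3 - <<'E'
from h import *
for n in["side"]:cv2.imwrite(f"pics/{n}2.png",robot.grab_frame(n)[:,:,::-1][100:300,200:420].repeat(3,0).repeat(3,1)[:600])
E
```

```text
time: 2.7
ee_pos: [0.4399, 0.11, 0.0564]
tool_rot: [[-0.959, 0.283, -0.001], [0.283, 0.959, -0.0], [0.001, -0.0, -1.0]]
wrist_force: [-0.5, 0.3, 0.0]
width: 0.0856
time: 3.45
ee_pos: [0.4417, 0.1098, 0.058]
tool_rot: [[-0.959, 0.284, 0.003], [0.284, 0.959, 0.001], [-0.002, 0.002, -1.0]]
wrist_force: [-1.2, 0.8, 6.1]
width: 0.0597
```

View pics/side2.png

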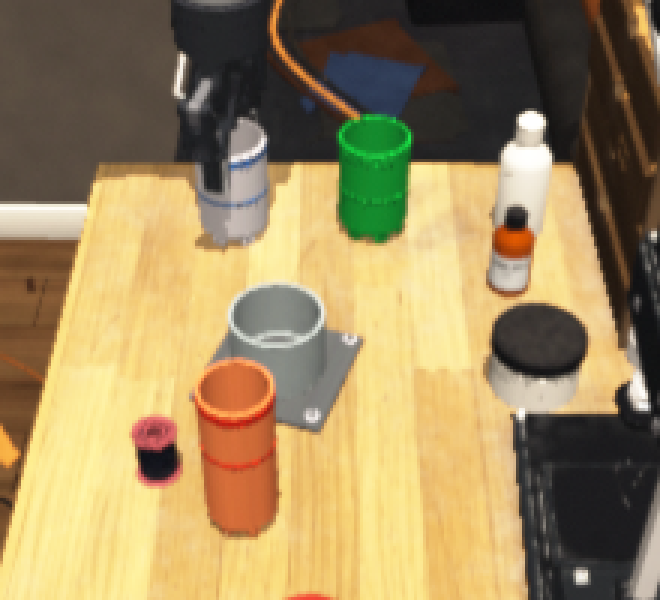

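```bash
python3 -m crank '{"travel":[[0,0,0.02],[0,0,0.035],[0,0,0.04],[0.005,-0.02,0],[0.007,-0.035,0],[0.009,-0.04,0],[0.009,-0.04,0],[0.007,-0.03,0],[0.005,-0.011,0],[0,0,0]],"yaw":[0,0,0,0,0,0,0,0,0,0],"hand":[0,0,0,0,0,0,0,0,0,0]}'
python3 - <<'E'
from h import *
s=robot.observe();print(s["time"],s["ee_pos"],s["joints"].round(2),s["wrist_force"],s["width"])
c=robot.calibration("wrist");np.save("w3.npy",c["T"])
cv2.imwrite("pics/w3.png",robot.grab_frame("wrist")[:,:,::-1])
cv2.imwrite("pics/t3.png",cv2.resize(robot.grab_frame("top")[170:300,240:400,::-1],None,fx=4,fy=4,interpolation=cv2.INTER_CUBIC))
cv2.imwrite("pics/s3.png",cv2.resize(robot.grab_frame("side")[130:290,220:380,::-1],None,fx=3.6,fy=3.6,interpolation=cv2.INTER_CUBIC))
E
```

```text
time: 4.75
ee_pos: [0.4826, -0.0669, 0.1516]
tool_rot: [[-0.959, 0.285, 0.0], [0.285, 0.959, 0.0], [-0.0, 0.001, -1.0]]
wrist_force: [-0.4, 0.7, -2.6]
width: 0.0598
4.75 [ 0.48255206 -0.06685466  0.15155343] [-0.14  0.15 -0.44  0.98  0.    0.15] [-0.35066156  0.67822411 -2.55600206] 0.059769813738439176
```

View pics/w3.png

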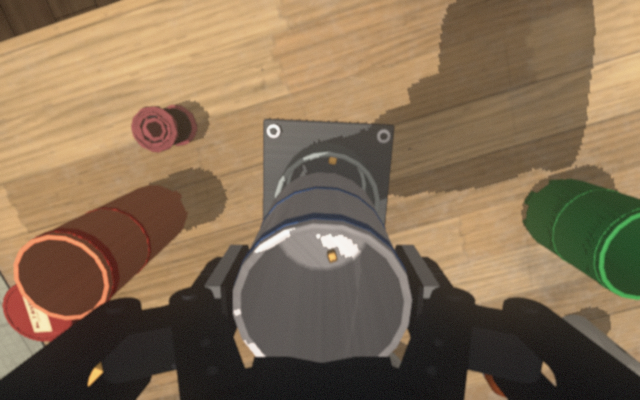

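View pics/t3.png

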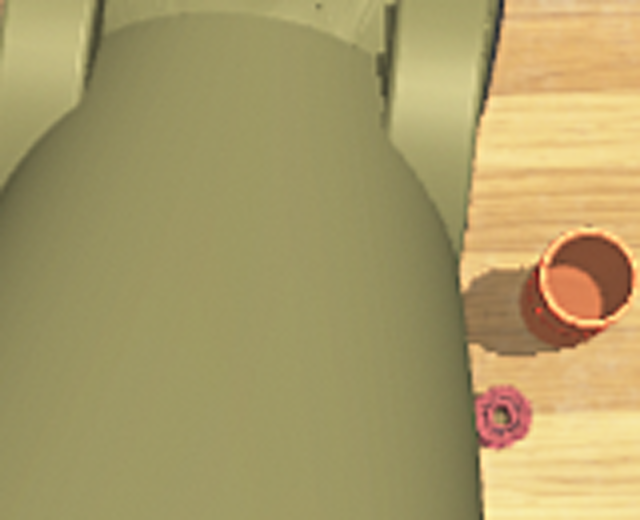

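View pics/s3.png

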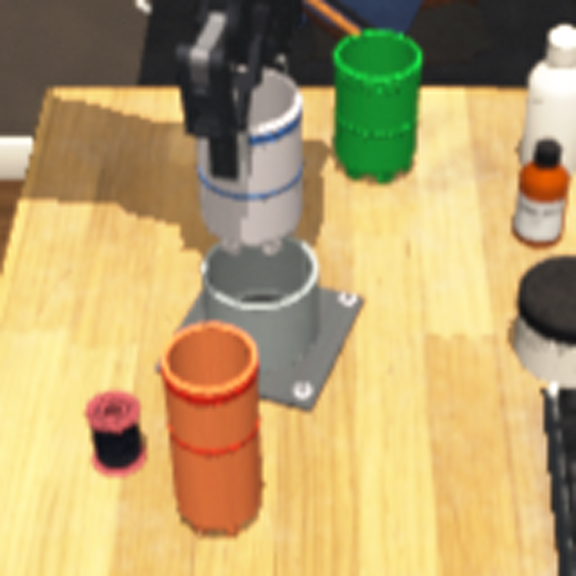

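Run:
```python
from h import *
c=dict(K=robot.calibration("wrist")["K"],T=np.load("w3.npy"))
t=cv2.imread("pics/w3.png")
cv2.imwrite("pics/w3c.png",cv2.resize(t[110:370,210:440],None,fx=3,fy=3,interpolation=cv2.INTER_CUBIC)[:600])
z=.1886
P=[ray(c,uv,z) for uv in[(323,221),(233.5,300),(411.5,300)]];print(np.round(P,4), np.linalg.norm(P[1]-P[2]))
p=ray(c,(322.5,300),z)
from numpy import cos,sin
for ce in [(.4826,-.0669),(.4836,-.0669)]:
    q=np.array([proj(c,[ce[0]+.03*cos(a),ce[1]+.03*sin(a),z]) for a in np.radians(range(0,360,5))]);print(q.min(0),q.max(0))
    q=np.array([proj(c,[.4825+.036*cos(a),-.0668+.036*sin(a),.06]) for a in np.radians(range(0,360,5))]);print(q.min(0),q.max(0))
```

```text
[[ 0.4544 -0.0584  0.1886]
 [ 0.4722 -0.0942  0.1886]
 [ 0.4888 -0.0384  0.1886]] 0.058217529872461565
[231.09359951 219.26228129] [413.99182961 381.65457012]
[268.57249371 146.50957633] [375.67960204 249.71811459]
[232.15570109 222.22118188] [414.66204258 383.92091403]
[268.57249371 146.50957633] [375.67960204 249.71811459]
```

View pics/w3c.png

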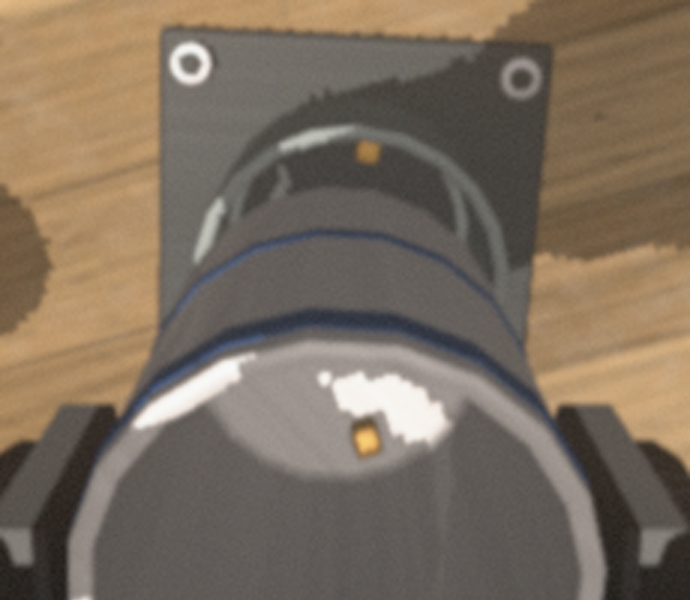

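Run:
```python
from h import *
from scipy.optimize import least_squares
def fit(c,pts,z,r):
    P=np.array([ray(c,p,z)[:2] for p in pts])
    s=least_squares(lambda x:np.hypot(*(P-x).T)-r,P.mean(0)+[.01,0]);print(s.x.round(4),(s.fun*1e3).round(1))
K=robot.calibration("wrist")["K"]
t=cv2.imread("pics/w3.png");cv2.imwrite("pics/w3d.png",cv2.resize(t[135:215,255:400],None,fx=5,fy=5,interpolation=cv2.INTER_CUBIC))
t=cv2.imread("pics/w1.png");cv2.imwrite("pics/w1d.png",cv2.resize(t[195:310,115:240],None,fx=5,fy=5,interpolation=cv2.INTER_CUBIC))
t=cv2.imread("pics/top0.png");cv2.imwrite("pics/t0d.png",cv2.resize(t[205:270,285:350],None,fx=9,fy=9,interpolation=cv2.INTER_CUBIC))
```

```text
(no output)
```

View pics/w3d.png

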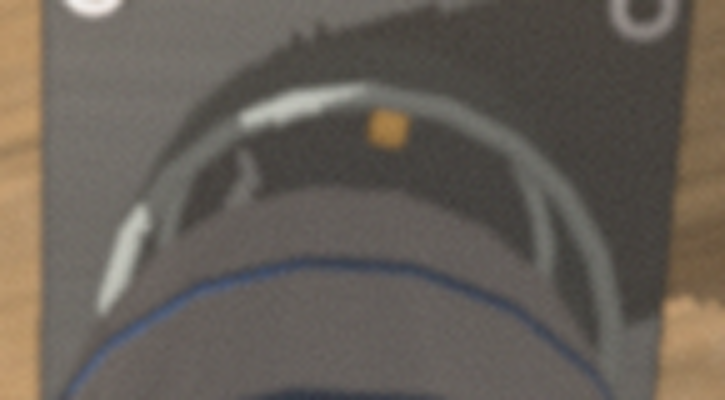

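View pics/w1d.png

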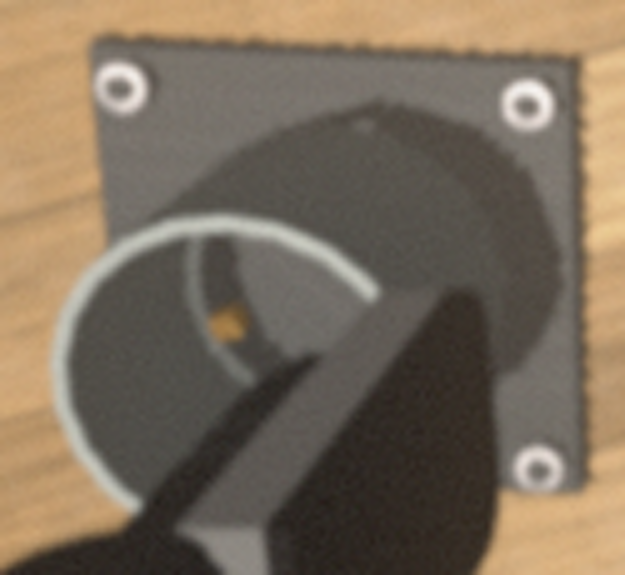

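View pics/t0d.png

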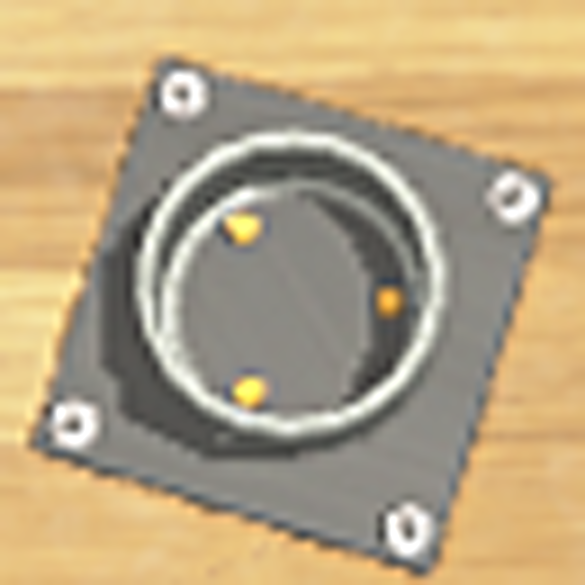

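Run:
```python
from h import *
from scipy.optimize import least_squares
def fit(c,pts,z,r):
    P=np.array([ray(c,p,z)[:2] for p in pts])
    s=least_squares(lambda x:np.hypot(*(P-x).T)-r,P.mean(0)+[.01,0]);print(s.x.round(4),(s.fun*1e3).round(1))
K=robot.calibration("wrist")["K"]
A=lambda l,f,o:np.array(l)/f+np.array(o)-.4
c3=dict(K=K,T=np.load("w3.npy"));c1=dict(K=K,T=np.load("w1.npy"))
fit(c3,A([(97,300),(125,213),(160,165),(240,112),(360,84),(450,97),(540,150),(600,235),(622,320)],5,(255,135)),.06,.036)
fit(c1,A([(55,370),(90,265),(150,220),(220,213),(300,230),(380,285),(70,430),(130,505)],5,(115,195)),.06,.036)
fit(robot.calibration("top"),A([(138,285),(290,130),(446,280),(290,438)],9,(285,205)),.06,.036)
print("med")
fit(c3,A([(68,560),(130,430),(200,372),(335,338),(470,372),(550,430),(605,560)],3,(210,110)),.1886,.030)
print("dogs top",[ray(robot.calibration("top"),p,.017).round(4)[:2] for p in A([(243,228),(389,300),(250,391)],9,(285,205))])
print("dog",ray(c3,A([(388,128)],5,(255,135))[0],.017))
```

```text
[ 0.4862 -0.0651] [-0.4  0.1  0.2 -0.3 -0.1  0.2  0.2 -0.2 -0.2]
[ 0.4859 -0.0631] [-0.4  0.2  0.8 -0.3 -0.7 -0.8 -0.5 -0.7]
[ 0.4837 -0.0659] [0.1 0.3 0.1 0.3]
med
[ 0.4838 -0.0674] [-0.3 -0.4  0.2  0.3 -0.1  0.  -0.5]
dogs top [array([ 0.5036, -0.0537]), array([ 0.4848, -0.0889]), array([ 0.4635, -0.0544])]
dog [ 0.46554196 -0.05356224  0.017     ]
```

```bash
python3 -m crank '{"travel":[[0.002,0.0018,-0.01],[0,0,-0.015],[0,0,-0.006],[0,0,-0.004],[0,0,-0.004],[0,0,-0.004],[0,0,0]],"yaw":[0,0,0,0,0,0,0],"hand":[0,0,0,0,0,0,0]}'
```

```text
time: 5.78
ee_pos: [0.4842, -0.0649, 0.1081]
tool_rot: [[-0.959, 0.284, -0.0], [0.284, 0.959, 0.0], [0.0, -0.0, -1.0]]
wrist_force: [0.0, -0.1, -2.9]
width: 0.0598
```

```bash
python3 -m crank '{"travel":[[0,0,-0.007],[0,0,-0.008],[0,0,-0.008],[0,0,-0.006],[0,0,0]],"yaw":[0,0,0,0,0],"hand":[0,0,0,0,0]}'
python3 -m crank '{"travel":[[0,0,-0.003],[0,0,-0.003],[0,0,0]],"yaw":[0,0,0],"hand":[0,0,0]}'
```

```text
time: 6.4
ee_pos: [0.484, -0.0648, 0.0787]
tool_rot: [[-0.959, 0.284, -0.001], [0.284, 0.959, 0.0], [0.001, -0.0, -1.0]]
wrist_force: [-0.3, -1.0, -2.9]
width: 0.0594
time: 6.78
ee_pos: [0.4841, -0.0648, 0.0731]
tool_rot: [[-0.959, 0.284, -0.0], [0.284, 0.959, 0.0], [0.0, 0.0, -1.0]]
wrist_force: [-0.1, 0.1, -3.6]
width: 0.0597
```

```bash
python3 -m crank '{"travel":[[0,0,-0.002],[0,0,-0.0015],[0,0,0]],"yaw":[0,0,0],"hand":[0,0,0]}'
python3 -m crank '{"travel":[[0,0,-0.0015],[0,0,0]],"yaw":[0,0],"hand":[0,0]}'
```

```text
time: 7.15
ee_pos: [0.4842, -0.0649, 0.0697]
tool_rot: [[-0.959, 0.284, -0.0], [0.284, 0.959, 0.0], [0.0, -0.0, -1.0]]
wrist_force: [-0.0, 0.3, -3.7]
width: 0.0593
time: 7.4
ee_pos: [0.4842, -0.0649, 0.0682]
tool_rot: [[-0.959, 0.284, -0.0], [0.284, 0.959, 0.0], [0.0, -0.0, -1.0]]
wrist_force: [0.2, -0.2, -3.7]
width: 0.0594
```

```bash
python3 -m crank '{"travel":[[0,0,-0.001],[0,0,0]],"yaw":[0,0],"hand":[0,0]}'
python3 -m crank '{"travel":[[0,0,-0.001],[0,0,0]],"yaw":[0,0],"hand":[0,0]}'
```

```text
time: 7.65
ee_pos: [0.4845, -0.0649, 0.068]
tool_rot: [[-0.959, 0.284, 0.001], [0.284, 0.959, -0.0], [-0.001, 0.0, -1.0]]
wrist_force: [-2.6, 1.1, 4.7]
width: 0.0602
time: 7.9
ee_pos: [0.4847, -0.0649, 0.0679]
tool_rot: [[-0.959, 0.284, 0.001], [0.284, 0.959, -0.0], [-0.001, 0.0, -1.0]]
wrist_force: [-5.6, 1.0, 15.0]
width: 0.0597
```

```bash
python3 -m crank '{"travel":[[0,0,0.0015],[0,0,0],[0,0,0],[0,0,0],[0,0,0.02],[0,0,0.04],[0,0,0.045],[0,0,0.04],[0,0,0]],"yaw":[0,0,0,0,0,0,0,0,0],"hand":[0,1,1,1,1,1,1,1,1]}'
python3 - <<'E'
from h import *
c=robot.calibration("wrist");np.save("w4.npy",c["T"])
w=robot.grab_frame("wrist")[:,:,::-1];cv2.imwrite("pics/w4.png",w)
cv2.imwrite("pics/s4.png",cv2.resize(robot.grab_frame("side")[130:290,220:380,::-1],None,fx=3.6,fy=3.6,interpolation=cv2.INTER_CUBIC))
E
```

```text
time: 9.02
ee_pos: [0.4867, -0.0652, 0.2161]
tool_rot: [[-0.959, 0.284, 0.006], [0.284, 0.959, -0.001], [-0.006, 0.001, -1.0]]
wrist_force: [0.6, 0.7, -0.8]
width: 0.0855
```

View pics/w4.png

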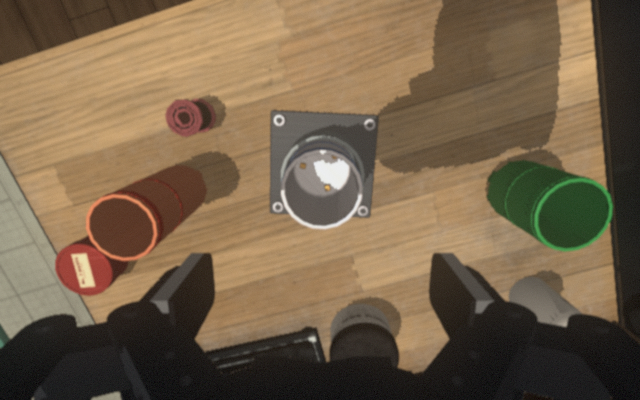

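View pics/s4.png

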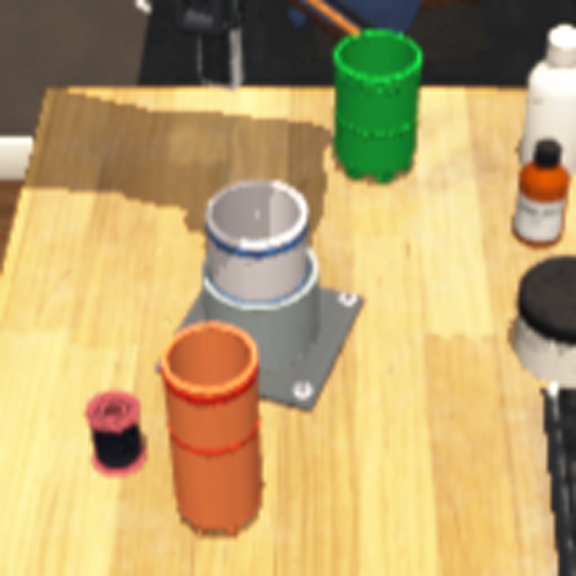

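Run:
```python
from h import *
t=cv2.imread("pics/w4.png");cv2.imwrite("pics/w4c.png",cv2.resize(t[130:235,265:380],None,fx=5.5,fy=5.5,interpolation=cv2.INTER_CUBIC))
cv2.imwrite("pics/w4s.png",cv2.resize(t[150:300,40:220],None,fx=4,fy=4,interpolation=cv2.INTER_CUBIC))
```

```text
(no output)
```

View pics/w4c.png

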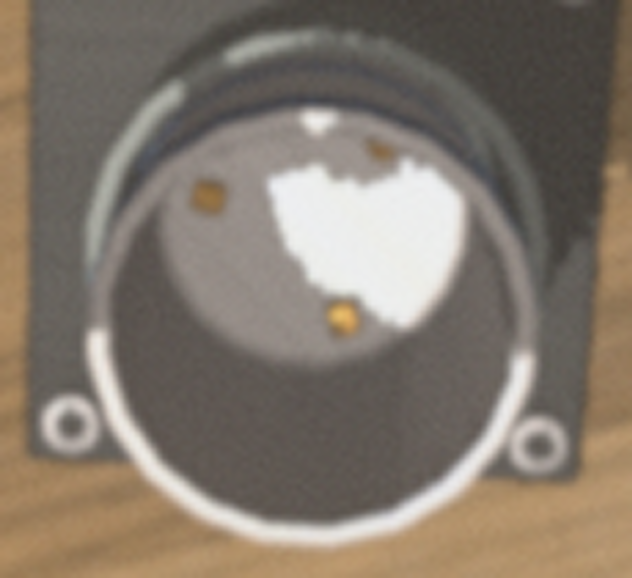

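View pics/w4s.png

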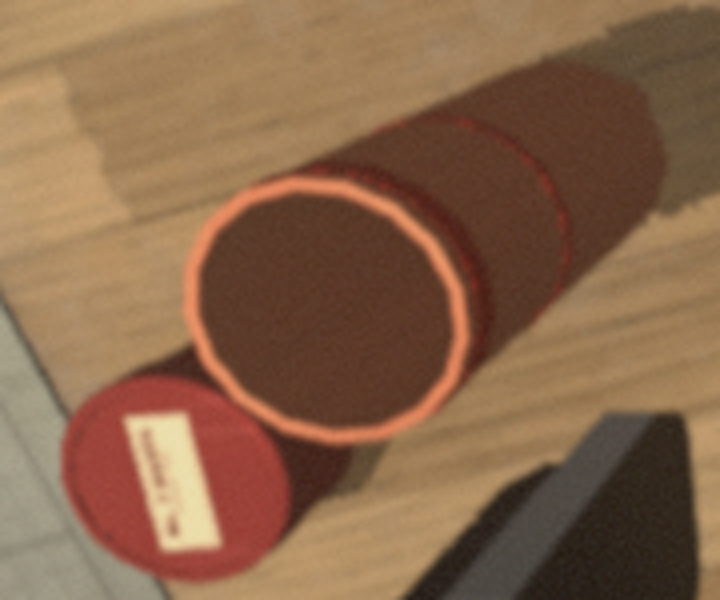

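```bash
cat >> h.py <<'E'
from scipy.optimize import least_squares
def fit(c,pts,z,r=None):
    P=np.array([ray(c,p,z)[:2] for p in pts])
    s=least_squares(lambda x:np.hypot(*(P-x[:2]).T)-(r or x[2]),list(P.mean(0))+[.03]);print(s.x.round(4),(s.fun*1e3).round(1));return s.x
A=lambda l,f,o:np.array(l)/f+np.array(o)-.4
E
python3 - <<'E'
from h import *
c=dict(K=robot.calibration("wrist")["K"],T=np.load("w4.npy"))
pts=A([(87,320),(103,400),(160,480),(230,530),(315,545),(400,525),(470,465),(520,390),(537,310),(315,104),(215,132),(140,200)],5.5,(265,130))
for z in(.105,.112): m=fit(c,pts,z)
fit(c,pts,.105,.03)
for p in A([(210,197),(343,318),(380,150)],5.5,(265,130)):
    d=ray(c,p,.029)[:2]-m[:2];print(np.hypot(*d),np.degrees(np.arctan2(*d[::-1])))
P=A([(185,300),(200,240),(245,190),(305,176),(370,193),(440,250),(470,330),(430,410),(345,445),(255,410),(205,355)],4,(40,150))
fit(c,P,.125);s=fit(c,P,.125,.0245)
print(s[:2]-robot.observe()["ee_pos"][:2],robot.observe()["joints"].round(2))
E
```

```text
[ 0.485  -0.0653  0.0292] [ 0.3 -0.  -0.4  0.5  0.6  0.2 -1.1 -0.4  0.5  0.8 -0.1 -1. ]
[ 0.4833 -0.0648  0.0284] [ 0.3 -0.  -0.3  0.5  0.6  0.2 -1.1 -0.4  0.5  0.8 -0.1 -0.9]
[ 0.4848 -0.065   0.03  ] [-0.3 -0.5 -0.8  0.1  0.1 -0.3 -1.8 -1.3 -0.5 -0.3 -1.1 -1.8]
0.017169023428330488 -113.74214573480702
0.01951532920820806 -0.48948588839097773
0.015260338399354556 114.96478726771237
[ 0.467  -0.2028  0.024 ] [ 0.2 -0.4  0.4  0.4 -0.2 -0.3  0.3 -0.4  0.7 -0.3 -0.3]
[ 0.4671 -0.2027  0.03  ] [-0.2 -0.8 -0.  -0.1 -0.7 -0.9 -0.4 -1.1  0.1 -0.8 -0.8]
[-0.01732919 -0.13779513] [-0.13  0.11 -0.34  1.12  0.    0.15]
```

```bash
python3 -m crank '{"travel":[[-0.004,-0.03,-0.01],[-0.006,-0.04,-0.01],[-0.006,-0.04,-0.01],[-0.004,-0.0275,-0.01],[-0.001,0,0],[0,0,0]],"yaw":[0,0,0,0,0,0],"hand":[1,1,1,1,1,1]}'
python3 - <<'E'
from h import *
c=robot.calibration("wrist");np.save("w5.npy",c["T"])
w=robot.grab_frame("wrist")[:,:,::-1];cv2.imwrite("pics/w5.png",w)
s=cv2.imread("pics/side0.png")
cv2.imwrite("pics/s0c.png",cv2.resize(s[215:285,255:305],None,fx=8,fy=8,interpolation=cv2.INTER_CUBIC))
E
```

```text
time: 9.88
ee_pos: [0.4626, -0.2016, 0.1719]
tool_rot: [[-0.959, 0.284, -0.002], [0.284, 0.959, 0.001], [0.002, 0.001, -1.0]]
wrist_force: [1.0, -0.4, 0.0]
width: 0.0851
```

View pics/w5.png

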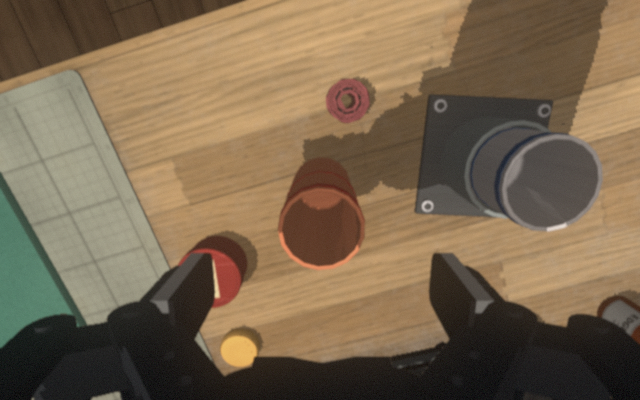

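View pics/s0c.png

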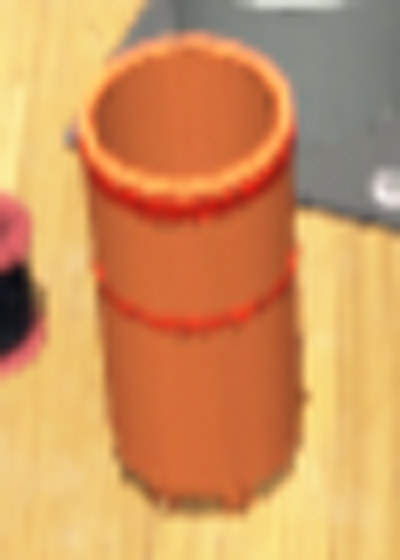

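Run:
```python
from h import *
c=dict(K=robot.calibration("wrist")["K"],T=np.load("w5.npy"))
P=[(278,226),(365,226),(323,184.5),(321,269.5),(290,257),(353,257)]
fit(c,P,.125);s=fit(c,P,.125,.0245)
o=robot.observe();print(s[:2]-o["ee_pos"][:2],o["joints"].round(2))
```

```text
[ 0.4661 -0.2031  0.0247] [-0.5 -0.5  0.5  0.3  0.1  0.1]
[ 0.4662 -0.2031  0.03  ] [-0.3 -0.3  0.7  0.4  0.2  0.2]
[ 0.00319845 -0.00159763] [-0.41  0.17 -0.37  1.03  0.   -0.12]
```

```bash
python3 -m crank '{"travel":[[0.0025,-0.001,-0.02],[0,0,-0.03],[0,0,-0.025],[0,0,-0.006],[0,0,0]],"yaw":[0,0,0,0,0],"hand":[1,1,1,1,1]}' 30
python3 -m crank '{"travel":[[0,0,0],[0,0,0],[0,0,0],[0,0,0],[0,0,0],[0,0,0]],"yaw":[0,0,0,0,0,0],"hand":[0,0,0,0,0,0]}' 30
```

```text
time: 10.55
ee_pos: [0.466, -0.2028, 0.0921]
tool_rot: [[-0.959, 0.283, -0.0], [0.283, 0.959, 0.0], [0.0, 0.0, -1.0]]
wrist_force: [-0.5, 0.1, -0.3]
width: 0.0852
time: 11.3
ee_pos: [0.4666, -0.2037, 0.0929]
tool_rot: [[-0.959, 0.284, 0.002], [0.284, 0.959, -0.001], [-0.002, 0.0, -1.0]]
wrist_force: [-0.2, -0.8, 5.7]
width: 0.0482
```

```bash
python3 -m crank '{"travel":[[0,0,0.02],[0,0,0.035],[0,0,0.04],[0,0,0.035],[0.003,0.02,0],[0.004,0.03,0],[0.005,0.04,0],[0.004,0.03,0],[0.0025,0.018,0],[0,0,0]],"yaw":[0,0,0,0,0,0,0,0,0,0],"hand":[0,0,0,0,0,0,0,0,0,0]}'
python3 - <<'E'
from h import *
c=robot.calibration("wrist");np.save("w6.npy",c["T"])
w=robot.grab_frame("wrist")[:,:,::-1];cv2.imwrite("pics/w6.png",w)
s=robot.grab_frame("side")[:,:,::-1];cv2.imwrite("pics/s6f.png",s)
cv2.imwrite("pics/s6.png",cv2.resize(s[90:240,220:380],None,fx=4,fy=4,interpolation=cv2.INTER_CUBIC))
E
```

```text
time: 12.55
ee_pos: [0.4843, -0.0647, 0.2217]
tool_rot: [[-0.959, 0.282, -0.0], [0.282, 0.959, -0.0], [0.0, -0.0, -1.0]]
wrist_force: [0.1, -0.1, -1.6]
width: 0.0483
```

View pics/w6.png

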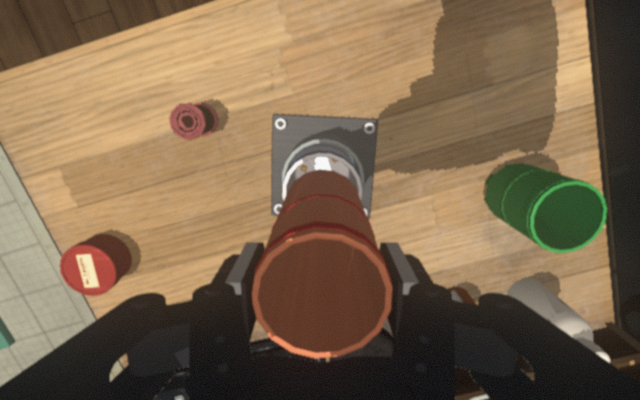

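View pics/s6.png

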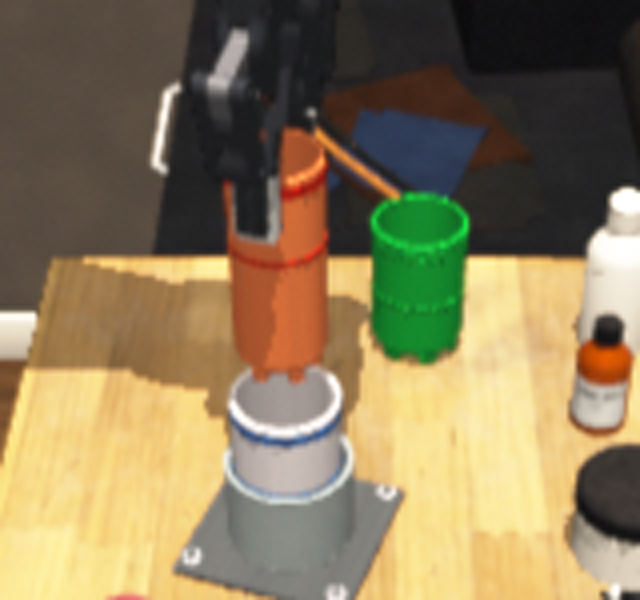

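Run:
```python
from h import *
c=dict(K=robot.calibration("wrist")["K"],T=np.load("w6.npy"))
z=.2217+.125-.093
P=[(253,290),(392,290),(322,231),(322,358.5),(268,252),(376,252)]
fit(c,P,z);fit(c,P,z,.0245)
t=cv2.imread("pics/w6.png");cv2.imwrite("pics/w6c.png",cv2.resize(t[125:370,240:405],None,fx=3.5,fy=2.4,interpolation=cv2.INTER_CUBIC)) 
cv2.imwrite("pics/w6d.png",cv2.resize(t[130:215,270:380],None,fx=6,fy=6,interpolation=cv2.INTER_CUBIC))
```

```text
[ 0.4844 -0.0648  0.0243] [-0.5 -0.4  0.   0.3  0.4  0.2]
[ 0.4845 -0.0649  0.03  ] [-0.7 -0.6 -0.1 -0.1  0.2  0.1]
```

View pics/w6d.png

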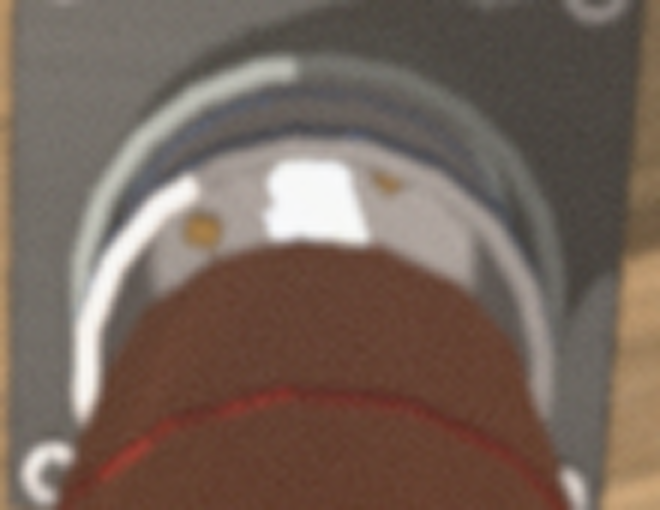

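```bash
python3 - <<'E'
from h import *
c=dict(K=robot.calibration("wrist")["K"],T=np.load("w6.npy"))
P=A([(75,380),(85,305),(130,225),(190,173),(320,136),(430,165),(510,240),(552,340)],6,(270,130))
fit(c,P,.105);fit(c,P,.105,.03)
print(robot.observe()["joints"].round(2))
E
python3 -m crank '{"travel":[[0.0005,0,-0.005],[0,0,-0.005],[0,0,0],[0,0,0]],"yaw":[0.157,0.157,0.157,0],"hand":[0,0,0,0]}'
```

```text
[ 0.4852 -0.0651  0.0295] [ 0.1  0.  -0.2 -0.1  0.2  0.2 -0.3  0.1]
[ 0.4858 -0.0652  0.03  ] [-0.3 -0.2 -0.2 -0.   0.4  0.2 -0.5 -0.4]
[-0.13  0.11 -0.32  1.14 -0.    0.15]
time: 13.15
ee_pos: [0.4846, -0.0664, 0.2117]
tool_rot: [[-0.984, -0.179, -0.0], [-0.179, 0.984, -0.0], [0.0, -0.0, -1.0]]
wrist_force: [0.7, -0.0, -2.2]
width: 0.0481
```

```bash
python3 -m crank '{"travel":[[0.0003,0.001,-0.005],[0,0,-0.005],[0,0,-0.004],[0,0,-0.004],[0,0,-0.004],[0,0,0]],"yaw":[0,0,0,0,0,0],"hand":[0,0,0,0,0,0]}'
python3 - <<'E'
from h import *
s=robot.grab_frame("side")[:,:,::-1]
cv2.imwrite("pics/s7.png",cv2.resize(s[110:240,230:360],None,fx=4.6,fy=4.6,interpolation=cv2.INTER_CUBIC))
E
```

```text
time: 13.9
ee_pos: [0.4848, -0.0643, 0.1894]
tool_rot: [[-0.983, -0.182, -0.001], [-0.182, 0.983, 0.0], [0.001, 0.0, -1.0]]
wrist_force: [-0.1, -0.2, -0.6]
width: 0.0478
```

View pics/s7.png

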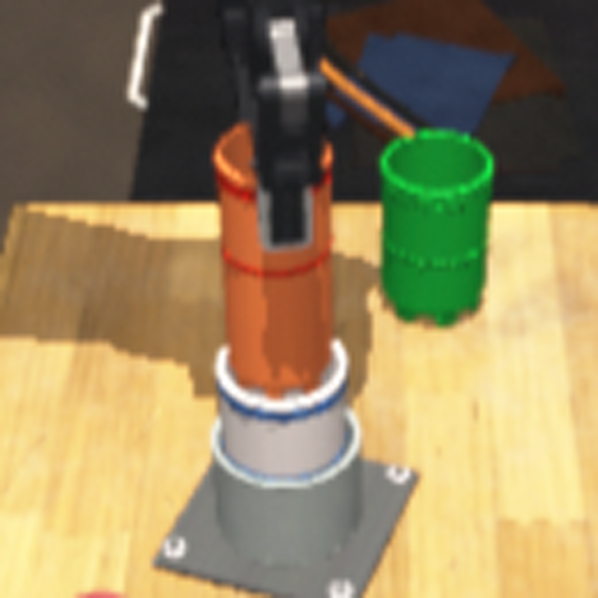

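Run:
```python
from h import *
c=robot.calibration("side")
f=lambda p:((proj(c,p)-[230,110]+.4)*4.6).round(0)
x,y=.4848,-.065
print("small bottom front",f([x,y-.021,.0964]),"mid",f([x,y-.0245,.108]),"left/right",f([x-.0245,y,.12]),f([x+.0245,y,.12]))
print("med rim in/out front",f([x,y-.027,.105]),f([x,y-.03,.105]),"L/R",f([x-.03,y,.105]),f([x+.03,y,.105]),"small rim back",f([x,y+.0245,.2214]),f([x-.0245,y,.2214]))
s=robot.observe();print(s["wrist_force"],s["moment"],s["ee_pos"])
```

```text
small bottom front [278. 406.] mid [277. 392.] left/right [225. 337.] [332. 337.]
med rim in/out front [277. 401.] [277. 405.] L/R [214. 362.] [344. 362.] small rim back [273. 118.] [213. 150.]
[ 0.28791771  0.18538307 -0.99474078] [-0.01372522  0.04232295  0.05573251] [ 0.48503772 -0.06431758  0.1896986 ]
```

```bash
python3 -m crank '{"travel":[[0.0003,0,-0.003],[0,0,-0.004],[0,0,-0.004],[0,0,-0.004],[0,0,0]],"yaw":[0,0,0,0,0],"hand":[0,0,0,0,0]}'
```

```text
time: 14.58
ee_pos: [0.4851, -0.0644, 0.1743]
tool_rot: [[-0.983, -0.182, -0.001], [-0.182, 0.983, 0.0], [0.001, 0.0, -1.0]]
wrist_force: [-1.0, 0.3, -2.9]
width: 0.0478
```

Bottom is now about 24 mm inside the mouth with no contact, so I carry on down.

```bash
python3 -m crank '{"travel":[[0,0,-0.007],[0,0,-0.008],[0,0,-0.008],[0,0,-0.008],[0,0,-0.006],[0,0,0]],"yaw":[0,0,0,0,0,0],"hand":[0,0,0,0,0,0]}'
python3 -m crank '{"travel":[[0,0,-0.004],[0,0,-0.004],[0,0,0]],"yaw":[0,0,0],"hand":[0,0,0]}'
```

```text
time: 15.32
ee_pos: [0.485, -0.0643, 0.1372]
tool_rot: [[-0.983, -0.182, -0.001], [-0.182, 0.983, 0.0], [0.001, 0.0, -1.0]]
wrist_force: [0.5, 0.3, -0.8]
width: 0.0482
time: 15.7
ee_pos: [0.4852, -0.0643, 0.1295]
tool_rot: [[-0.983, -0.182, -0.001], [-0.182, 0.983, 0.0], [0.0, 0.0, -1.0]]
wrist_force: [0.3, 0.4, -2.4]
width: 0.0478
```

On-dogs contact would come near 0.122 and home is near 0.115.

```bash
python3 -m crank '{"travel":[[0,0,-0.003],[0,0,-0.002],[0,0,0]],"yaw":[0,0,0],"hand":[0,0,0]}'
python3 -m crank '{"travel":[[0,0,-0.002],[0,0,0]],"yaw":[0,0],"hand":[0,0]}'
python3 -m crank '{"travel":[[0,0,-0.0015],[0,0,0]],"yaw":[0,0],"hand":[0,0]}'
```

```text
time: 16.08
ee_pos: [0.4853, -0.0644, 0.1246]
tool_rot: [[-0.983, -0.182, -0.0], [-0.182, 0.983, 0.0], [0.0, 0.0, -1.0]]
wrist_force: [-0.4, 0.1, -1.8]
width: 0.0479
time: 16.32
ee_pos: [0.4853, -0.0644, 0.1227]
tool_rot: [[-0.983, -0.182, -0.0], [-0.182, 0.983, 0.0], [0.0, 0.0, -1.0]]
wrist_force: [0.4, 1.1, -1.0]
width: 0.0481
time: 16.58
ee_pos: [0.4856, -0.0644, 0.1214]
tool_rot: [[-0.983, -0.182, 0.0], [-0.182, 0.983, -0.0], [-0.0, -0.0, -1.0]]
wrist_force: [1.0, -0.4, 0.3]
width: 0.0481
```

```bash
python3 -m crank '{"travel":[[0,0,-0.001],[0,0,0]],"yaw":[0,0],"hand":[0,0]}'
```

```text
time: 16.82
ee_pos: [0.4858, -0.0644, 0.1206]
tool_rot: [[-0.983, -0.182, 0.001], [-0.182, 0.983, -0.0], [-0.001, -0.0, -1.0]]
wrist_force: [0.5, 0.2, 1.9]
width: 0.048
```

```bash
python3 -m crank '{"travel":[[0,0,-0.001],[0,0,0]],"yaw":[0,0],"hand":[0,0]}'
python3 - <<'E'
from h import *
s=robot.observe();print(s["wrist_force"],s["moment"],s["ee_pos"])
s=robot.grab_frame("side")[:,:,::-1]
cv2.imwrite("pics/s8.png",cv2.resize(s[110:240,230:360],None,fx=4.6,fy=4.6,interpolation=cv2.INTER_CUBIC))
E
```

```text
time: 17.08
ee_pos: [0.4852, -0.0645, 0.119]
tool_rot: [[-0.983, -0.182, -0.0], [-0.182, 0.983, -0.0], [0.001, -0.0, -1.0]]
wrist_force: [0.3, -2.0, -1.5]
width: 0.0481
[ 0.30230099 -1.98514764 -1.53269717] [-0.22352947 -0.13129735  0.05562749] [ 0.48516894 -0.06450009  0.11900359]
```

View pics/s8.png

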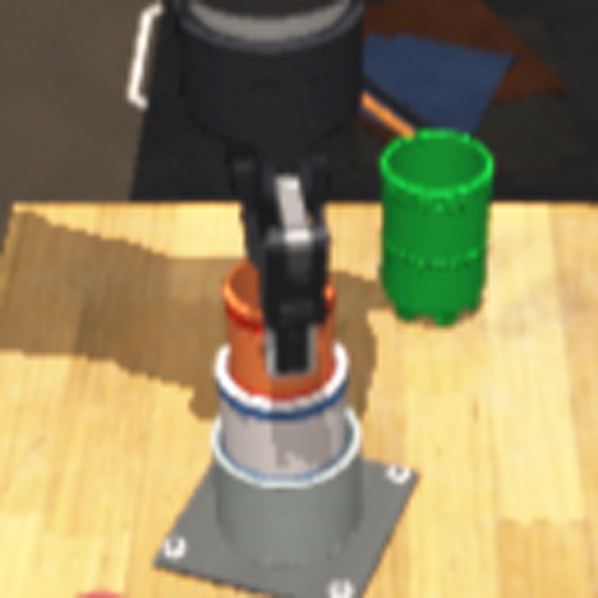

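```bash
python3 -m crank '{"travel":[[0,0,-0.001],[0,0,0]],"yaw":[0,0],"hand":[0,0]}'
python3 -m crank '{"travel":[[0,0,-0.001],[0,0,0]],"yaw":[0,0],"hand":[0,0]}'
```

```text
time: 17.38
ee_pos: [0.4852, -0.0644, 0.1181]
tool_rot: [[-0.983, -0.182, -0.0], [-0.182, 0.983, -0.0], [0.0, -0.0, -1.0]]
wrist_force: [0.4, -1.5, -2.1]
width: 0.0481
time: 17.62
ee_pos: [0.4853, -0.0644, 0.1172]
tool_rot: [[-0.983, -0.182, -0.0], [-0.182, 0.983, -0.0], [0.0, 0.0, -1.0]]
wrist_force: [-0.7, -0.9, -1.6]
width: 0.0481
```

```bash
python3 -m crank '{"travel":[[0,0,-0.001],[0,0,0]],"yaw":[0,0],"hand":[0,0]}'
python3 -m crank '{"travel":[[0,0,-0.001],[0,0,0]],"yaw":[0,0],"hand":[0,0]}'
python3 -m crank '{"travel":[[0,0,-0.001],[0,0,0]],"yaw":[0,0],"hand":[0,0]}'
```

```text
time: 17.88
ee_pos: [0.4853, -0.0644, 0.1162]
tool_rot: [[-0.983, -0.182, -0.0], [-0.182, 0.983, -0.0], [0.0, -0.0, -1.0]]
wrist_force: [-0.5, -0.7, -1.0]
width: 0.0479
time: 18.12
ee_pos: [0.4854, -0.0644, 0.1152]
tool_rot: [[-0.983, -0.182, -0.0], [-0.182, 0.983, -0.0], [0.0, 0.0, -1.0]]
wrist_force: [0.4, -1.4, -0.9]
width: 0.0481
time: 18.38
ee_pos: [0.4857, -0.0644, 0.1149]
tool_rot: [[-0.983, -0.182, 0.001], [-0.182, 0.983, -0.0], [-0.001, -0.0, -1.0]]
wrist_force: [-0.3, -0.1, 4.9]
width: 0.0478
```

```bash
python3 -m crank '{"travel":[[0,0,0.0007],[0,0,0],[0,0,0],[0,0,0],[0,0,0.015],[0,0,0.035],[0,0,0.04],[0,0,0.04],[0,0,0.03],[0,0,0]],"yaw":[0,0,0,0,0,0,0,0,0,0],"hand":[0,1,1,1,1,1,1,1,1,1]}'
python3 - <<'E'
from h import *
c=robot.calibration("wrist");np.save("w9.npy",c["T"])
w=robot.grab_frame("wrist")[:,:,::-1];cv2.imwrite("pics/w9f.png",w);cv2.imwrite("pics/w9.png",cv2.resize(w[110:250,250:400],None,fx=4,fy=4,interpolation=cv2.INTER_CUBIC))
s=robot.grab_frame("side")[:,:,::-1];cv2.imwrite("pics/s9f.png",s)
cv2.imwrite("pics/s9.png",cv2.resize(s[130:260,230:360],None,fx=4.6,fy=4.6,interpolation=cv2.INTER_CUBIC))
E
```

```text
time: 19.62
ee_pos: [0.4871, -0.0646, 0.2786]
tool_rot: [[-0.983, -0.182, 0.006], [-0.182, 0.983, -0.001], [-0.006, -0.002, -1.0]]
wrist_force: [0.3, 0.5, -0.2]
width: 0.0854
```

View pics/w9.png

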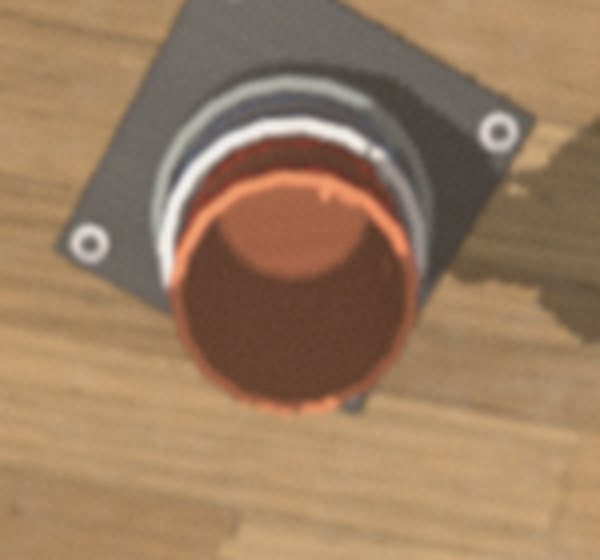

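View pics/s9.png

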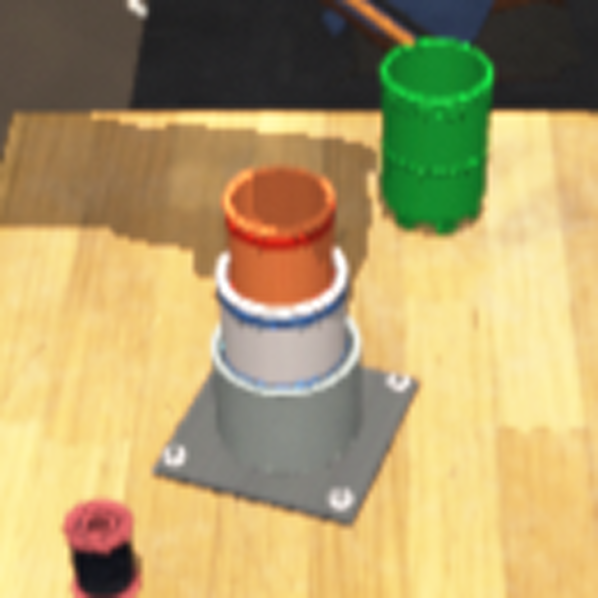

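Run:
```python
from h import *
c=robot.calibration("side")
f=lambda p:((proj(c,p)-[230,130]+.4)*4.6).round(0)
x,y=.485,-.065
for z in(.147,.154): print("small rim back, left, right",z,f([x,y+.0245,z]),f([x-.0245,y,z]),f([x+.0245,y,z]))
for z in(.105,.112): print("med left,right,front",z,f([x-.03,y,z]),f([x+.03,y,z]),f([x,y-.03,z]))
print("large left right front",f([x-.036,y,.06]),f([x+.036,y,.06]),f([x,y-.036,.06]))
c=dict(K=robot.calibration("wrist")["K"],T=np.load("w9.npy"))
P=A([(168,300),(418,300),(293,170),(293,414),(205,210),(385,210)],4,(250,110))
for z in(.147,.154):fit(c,P,z)
```

```text
small rim back, left, right 0.147 [279. 165.] [222. 198.] [332. 198.]
small rim back, left, right 0.154 [279. 153.] [221. 186.] [332. 186.]
med left,right,front 0.105 [215. 270.] [345. 270.] [277. 313.]
med left,right,front 0.112 [214. 258.] [345. 259.] [277. 301.]
large left right front [207. 342.] [358. 342.] [280. 394.]
[ 0.4852 -0.0649  0.0243] [ 0.2 -0.   0.2 -0.  -0.4 -0. ]
[ 0.4836 -0.0652  0.0236] [ 0.2 -0.   0.2 -0.  -0.4 -0. ]
```

```bash
python3 -c "
from rig import robot
s=robot.observe();print(s['time'],s['ee_pos'],s['wrist_force'])
print(robot.close_job())"
```

```text
19.725 [ 0.48549867 -0.06438172  0.27548805] [-0.31106108  0.26986569  0.47605476]
the job is handed in; nothing more can be done
None
```

Both cans are nested in order and home: the aluminium can in the large grey can first, then the copper can in the aluminium one. I handed the job in at 19.7 s, with the gripper open and clear above.

- **Medium can:** the dog angle read from the top camera showed it was already lined up, so it needed no turn. It touched bottom at tool height 68 mm, as expected for home, at about 15 N at most.
- **Small can:** I turned it 27°. It first touched lightly at dog height (about 2 N), then slipped past without any forcing and touched bottom at 115 mm, the expected home height, at about 5 N.
- **Last checks:** in the side view the copper rim (row 166) and the aluminium rim (row 313) matched their predicted home rows of 165 and 313. A can standing on its dogs would have shown at 153 or 301. The wrist view of the copper rim gave a radius of 24.3 mm against the true 24.5 mm.
- **Disagreements and gaps:** before I gripped anything, the top and wrist cameras disagreed by 2–3 mm on positions, so I used values in between. The other objects were not measured again at the end. Those in view looked undisturbed, and the arm met no unexpected force.

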